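Pry open the sample case and show the ball to the inspection camera

ROBOT

A 6-joint arm with a two-finger parallel gripper is mounted at the origin on a cart in front of the work surface, level with it; the furniture and walls round the work are solid. World frame = base frame: x ahead of the robot, y to its left, z up, the work surface at z = 0. Lengths are in m, angles in degrees, forces in N, time in s.
With the tool pointing down it reaches from about 0.275 to 0.875 m from the base axis. Payload 12.5 kg.
Tool frame: the origin (TCP) lies at the very end of the fingers, on their centre line; the grasp point (between the pads) lies 19 mm behind it; z points along the fingers, y is the line along which they close (so a half turn about z gives the same grasp; the last joint's range is limited). The gripper opens to 85 mm and grips with 20 to 120 N. Pads are 22 mm wide; open, the fingers measure 114 mm over their backs; the gripper's body (76 mm by 85 mm) begins 54 mm behind the grasp point. The pads swing forward as they close: fully open they stand 13 mm farther back than shut.
Start: joints at [71.471, 20.094, 94.641, -0, 65.266, -4.847], TCP at [0.13, 0.534, 0.231] pointing down, gripper open.
Joint ranges: [-157.81, 157.81], [-45, 120.19], [0.68, 151.7], [-89.99, 269.99], [4.06, 180], [-164.3, 164.3]. Speed limits (degrees/s): [127.2, 127.2, 159.86, 180, 180, 180].

INTERFACE

Orientations are given as [roll, pitch, yaw] about the fixed x, y, z axes, in that order (R = Rz(yaw) Ry(pitch) Rx(roll)).
In Python, from plant import ctrl gives the robot as it stands. The module is installed in compiled form; this text tells all that it offers.
- The arm moves only by the tool apply_moves, never from a script. Its argument "plan" is a list of rows, each a list of 2 entries, a list of its own where there are three numbers: the shift along the tool's x, y, z normalised to -1 to 1, where 1 is 0.3 m, then the turn, a rotation vector about the tool's x, y, z normalised to -1 to 1, where 1 is 90 degrees. In form: [[[dx, dy, dz], [rx, ry, rz]], ...]. A call has 1 to 10 rows; each row is the pose to reach, as a shift and turn from the pose commanded when the call began, along the tool's axes at that moment; what a row does not reach only later rows make up. A row lasts 1/8 s, in which the tool goes at most 62.5 mm and 10.7 degrees, less where a joint would pass 70% of its speed; a pose out of reach is approached as far as the arm can. A call with a number of a shift or a turn outside -1 to 1 is refused whole. A call with a gripper value outside its range is refused whole. "fingers" is the closure, from 0 (fully open) to 1 (shut), set as the call begins (left out, the last holds). The fingers move at their own pace and stop on an object; "newtons" is the grip in N (left out, the last holds). Time passes only in rows, so rows that repeat a pose let the fingers close. It gives the time, the measured TCP pose, the force, the opening and the grip force at its end, in the units of the state.
- ctrl.get_state(): the state, without advancing time (a new reading comes with each control period).
- ctrl.grab_frame(name): name is "scene" or "top" or "wrist"; returns a dict with "frame" (400x640x3 uint8, red, green, blue), "range_z" (400x640 float32, m along the optical axis (not along the pixel's ray), 0 where there is no reading), "K" (3x3 intrinsics, pixels), "k1" (the pictures are not rectified: a ray, as slopes to the right and down, at radius r is drawn at 1 + k1 r^2 times it, then the intrinsics apply), "cam_to_world" (4x4, takes a point from camera to world coordinates). Camera axes: x right, y up, looking along -z (the intrinsics and any distortion apply to the point x, -y, -z); pixel columns grow to the right and rows downward; lengths in m; the calibration is good to about 2 mm. A picture is of the moment at which its call begins.
- ctrl.hand_in(): hands the job in; it is judged then, once.
The state is a dict: "clock": time; "joints": joint angles; "qvel": joint speeds; "joint_efforts": joint torques, N m; "eef_pos": TCP position; "eef_rot": TCP orientation; "ft_force": force on the tool from outside, world axes, zero at the start; "torque": the same for the moment, N m; "finger_gap": finger opening in m; "gripper_force": force on a finger pad.
Only numpy, scipy, OpenCV 4.12 (cv2) and the standard library are available. Lean on these libraries where they do the work, as an engineer would, in place of code of your own. Each camera call takes 0.05 s, during which the arm holds its last target. There are 200 camera calls.

TASK

Use the lid lifter's thin blade to pry up the front lip of the clear-lidded case and swing the lid right open so that it stays open by itself, never touching the lid with the robot, and lay the lifter back down flat on the worktop. Then lift the tray out by its upright fin, keeping it close to level so that the loose ball never leaves its low ring, and finish while still holding it: tray level and still, with the ball about 7 cm in front of the inspection camera's lens and centred on it, at the lens's height. Leave the petri dish, the beaker, the roll of tape and the tweezers where they are.

Things in the scene. Friction and masses are not known exactly. Their poses are not given: they have to be found in the camera images.
- case: Sample case, fixed; black base 104 (x) x 78 (y) x 24 mm high, walls 3 mm, floor 4 mm thick; the tray lies on it with a few mm of play. Origin: centre of its underside, front faces -x. A ledge 70 mm wide, its top 14 mm above the worktop, juts out in front to x = -74.5 mm; with the lid's lip above it it forms a slot 14 to 24 mm above the worktop, 22 mm deep.
- lid (a joint): Clear lid, 104 x 78 x 48 mm deep, open below, with a white lip 3 mm thick, 70 mm wide, jutting 22 mm out of its front at the lower edge. Rad: 0 closed, grows as the front rises, 1.57 upright, stop at 1.9. Hinge friction (0.08 N m) keeps it at any angle; 1.2 N at the lip moves it. Open, it stands behind the hinge, up to 48 mm further back, 150 mm above the worktop.
- lid_hinge (a point): Point on the lid's hinge axis (mid-length; the axis runs along the case's y), at the far side of the case: 52 mm in +x from the case's centre, 24 mm above the worktop. Its axes turn with the lid.
- lid_lip (a point): Middle of the lip's front edge, on its underside: 126 mm from the hinge, 74 mm in -x from the case's centre while closed. Only the outer 23 mm of the lid's underside is solid (the lip); behind it the lid is hollow.
- lifter_grip (a point): Centre of the lid lifter's grip, an upright black block 64 (x) x 18 (y) x 42 mm high, 24 mm above the worktop as the tool lies. It stands on a flat steel strip 120 x 34 x 3 mm, which reaches 88 mm in +x of this point (56 mm of bare blade ahead of the grip) and 32 mm in -x. x along the blade, z up. Loose, about 0.14 kg.
- lifter_tip (a point): Middle of the end of the lifter's blade, half-way through its 3 mm thickness.
- tray_fin (a point): Grip point on the tray's upright fin, 16 mm below its top, 50 mm above the worktop in the case. Fin 36 (x) x 10 (y) x 56 mm high. Aluminium plate 88 (x) x 60 (y) x 6 mm, underside 46 mm below this point; the fin stands 20 mm in -x of the plate's centre, the pocket 22 mm in +x. x, y nearly as the case's, z up. Loose, about 0.16 kg.
- tray_pocket (a point): Where the ball's centre lies when it sits in the middle of the tray's pocket: 42 mm in +x of the fin and 28 mm below tray_fin. The pocket is a ring 30 mm inside, 3 mm high; the ball can roll about 7 mm off centre in it and climbs out at a tilt of some 40 degrees or at a jerk.
- ball_center (a point): Centre of the loose steel ball, 24 mm diameter, 0.056 kg.
- lens (a point): Centre of the front glass of the inspection camera, 150 mm above the worktop; the camera looks along -x of this frame (towards the robot), y to its side, z up. Lens 40 mm diameter, head 46 mm wide and up to 173 mm above the worktop, on a stand fixed to the worktop.
- petri: Bystander: closed petri dish, 61 mm diameter, 15 mm high; origin at the centre of its underside.
- beaker: Bystander: glass beaker, 60 mm diameter, 92 mm high; origin at the centre of its underside.
- tape: Bystander: roll of tape lying flat, 66 mm diameter, 19 mm high; origin at the centre of its underside.
- tweezers: Bystander: steel tweezers lying flat, 121 mm long, 9 mm high; origin at the centre of their underside.
Not all that is in view belongs to the job. Leave any green look-alike of the case alone.

How it is judged (in metres and radians):
On the way, in this order (a step that is already met when the one before it is completed fails the run):
1. the lifter's blade raises the lid (value of joint lid above 0.15 rad and contact force between lifter and lid above 0.2 N).
2. the lid is right open (value of joint lid above 1.45 rad), for 0.2 s.
3. the lifter lies flat on the worktop, let go (height (world z) of lifter_grip below 0.03 m and angle between lifter_grip's own z axis and vertical below 0.1 rad and contact force between lifter and the fingers below 0.05 N and linear speed of lifter below 0.02 m/s), for 0.2 s.
4. the tray is lifted clear of the case (height (world z) of tray_fin above 0.09 m and contact force between tray and case below 0.05 N), for 0.1 s.
At the end, for the whole second after the job is handed in: The gripper holds the tray by itself, level within 7 degrees and still, the ball in its ring, 40 to 100 mm in front of the lens and within 20 mm of its axis sideways and in height; the lid stands open by more than 1.3 rad and the lifter lies flat on the worktop (contact force between tray and the fingers above 1 N and contact force between tray and case below 0.05 N and contact force between tray and viewer below 0.05 N and contact force between tray and lifter below 0.05 N and contact force between tray and beaker below 0.05 N and height (world z) of tray_fin above 0.12 m and angle between tray_fin's own z axis and vertical below 0.12 rad and linear speed of tray below 0.03 m/s and angular speed of tray below 0.15 rad/s and distance between ball_center and tray_pocket below 0.012 m and x of ball_center in the frame of lens between -0.1 and -0.04 m and y of ball_center in the frame of lens between -0.02 and 0.02 m and z of ball_center in the frame of lens between -0.02 and 0.02 m and value of joint lid above 1.3 rad and height (world z) of lifter_grip below 0.03 m and angle between lifter_grip's own z axis and vertical below 0.1 rad); the arm keeps its last pose, push and grip.
It fails at once if the robot touches the lid (contact force between any of the fingers, the arm and lid above 1 N).
It fails at once if the ball leaves its ring (distance between ball_center and tray_pocket above 0.014 m).
It fails at once if the tray is tipped by more than 0.5 rad (angle between tray_fin's own z axis and vertical above 0.5 rad).
It fails at once if a bystander is moved by more than 3 cm (distance of any of petri, beaker, tape, tweezers from where it was at the start of the episode above 0.03 m).
It also fails if it takes over 72 s, if anything falls off the work surface, if the arm or the gripper's body presses on something with over 40 N, if the wrist force passes 120 N, or if a joint passes its speed limit or range.

## Working session

There is one attempt and no reset: what is moved stays moved. The work goes in short steps, Python scripts to look and compute and a tool call to move; the robot and the scene stay as the last step left them, time stands still between calls to the robot, and variables do not carry over. Pictures are saved under pics/ and viewed, at most 10 in all, crops included, and the job is handed in when it is done.

Besides the shell and the picture viewer there is one more tool, called after "Call:" by a JSON object that holds its "fn" and its "kwargs", one argument or row to a line. apply_moves: Moves the arm, as the interface text tells. Its arguments: {"type":"object","properties":{"plan":{"type":"array","items":{"type":"array"}},"fingers":{"type":"number"},"newtons":{"type":"number"}},"required":["plan"]}

```bash
mkdir -p pics; cat > h.py <<'E'
import numpy as np, cv2, pickle
from scipy.spatial.transform import Rotation as R
from plant import ctrl
def grab(n):
    f=ctrl.grab_frame(n); return f
def save(f,fn,crop=None,scale=1):
    im=f["frame"][:,:,::-1]
    if crop: x0,y0,x1,y1=crop; im=im[y0:y1,x0:x1]
    if scale!=1: im=cv2.resize(im,None,fx=scale,fy=scale,interpolation=cv2.INTER_CUBIC)
    cv2.imwrite('pics/'+fn,im)
def ray(f,u,v):
    K=np.array(f["K"]);k=float(f["k1"])
    p=cv2.undistortPoints(np.array([[[u,v]]],float),K,np.array([k,0,0,0,0.]))[0,0]
    return np.array([p[0],-p[1],-1.])
def at_depth(f,u,v,d=None):
    if d is None:
        p=f["range_z"][int(v)-1:int(v)+2,int(u)-1:int(u)+2]; p=p[p>0]; d=np.median(p) if len(p) else 0
    T=np.array(f["cam_to_world"]); return T[:3,:3]@(ray(f,u,v)*d)+T[:3,3]
def at_z(f,u,v,z):
    T=np.array(f["cam_to_world"]); r=T[:3,:3]@ray(f,u,v); return T[:3,3]+r*(z-T[2,3])/r[2]
def proj(f,P):
    T=np.array(f["cam_to_world"]);K=np.array(f["K"]);c=np.linalg.inv(T)@np.append(P,1)
    x,y=c[0]/-c[2],-c[1]/-c[2];s=1+f["k1"]*(x*x+y*y);return K[0,0]*x*s+K[0,2],K[1,1]*y*s+K[1,2]
def st():
    s=ctrl.get_state();
    for k in ("clock","eef_pos","eef_rot","joints","ft_force","finger_gap","gripper_force"): print(k,np.round(s[k],4))
    return s
def cloud(f):
    h,w=f["range_z"].shape
    vv,uu=np.mgrid[0:h,0:w]
    p=cv2.undistortPoints(np.stack([uu,vv],-1).reshape(-1,1,2).astype(float),np.array(f["K"]),np.array([float(f["k1"]),0,0,0,0.]))[:,0]
    d=f["range_z"].reshape(-1,1)
    c=np.hstack([p[:,:1]*d,-p[:,1:]*d,-d]);T=np.array(f["cam_to_world"])
    W=(c@T[:3,:3].T+T[:3,3]).reshape(h,w,3); W[f["range_z"]<=0]=np.nan
    return W
def move(pos,rpy):
    "shift (norm) and turn (norm) from current commanded~measured pose to pos, rpy"
    s=ctrl.get_state();A=R.from_euler('xyz',s["eef_rot"],degrees=True)
    sh=A.inv().apply(np.array(pos)-s["eef_pos"])/0.3
    tr=(A.inv()*R.from_euler('xyz',rpy,degrees=True)).as_rotvec()/(np.pi/2)
    print(np.round(sh,4),np.round(tr,4)); return sh,tr
E
python3 - <<'E'
from h import *
st()
for n in("top","scene"):
    f=grab(n); save(f,n+'.png',scale=1.25); pickle.dump(f,open(n+'.pkl','wb')); print(np.round(f["K"],1),f["k1"],np.round(f["cam_to_world"],3))
E
```

```text
clock 0.0
eef_pos [0.1299 0.5341 0.2307]
eef_rot [-1.799298e+02 -7.100000e-03  1.663178e+02]
joints [ 7.14713e+01  2.01258e+01  9.46784e+01  1.30000e-03  6.52663e+01
 -4.84700e+00]
ft_force [-0.1909  0.0982 -0.5572]
finger_gap 0.0857
gripper_force 0.0
[[500.4   0.  315.7]
 [  0.  500.4 192.4]
 [  0.    0.    1. ]] -0.12279222685536098 [[ 0.026  0.992 -0.126  0.386]
 [-1.     0.025 -0.009  0.16 ]
 [-0.006  0.127  0.992  1.688]
 [ 0.     0.     0.     1.   ]]
[[491.9   0.  310.4]
 [  0.  491.9 208. ]
 [  0.    0.    1. ]] 0.04073470624352044 [[ 0.868  0.221 -0.444 -0.027]
 [-0.496  0.399 -0.771 -0.853]
 [ 0.007  0.89   0.456  0.72 ]
 [ 0.     0.     0.     1.   ]]
```

View pics/top.png

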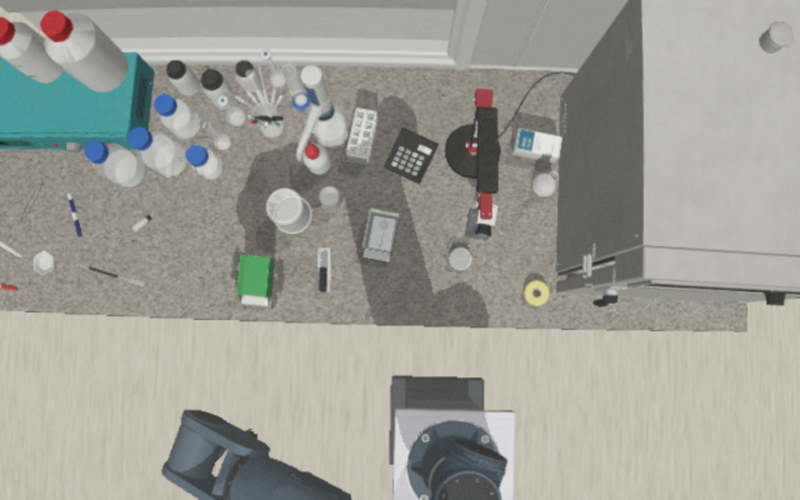

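View pics/scene.png

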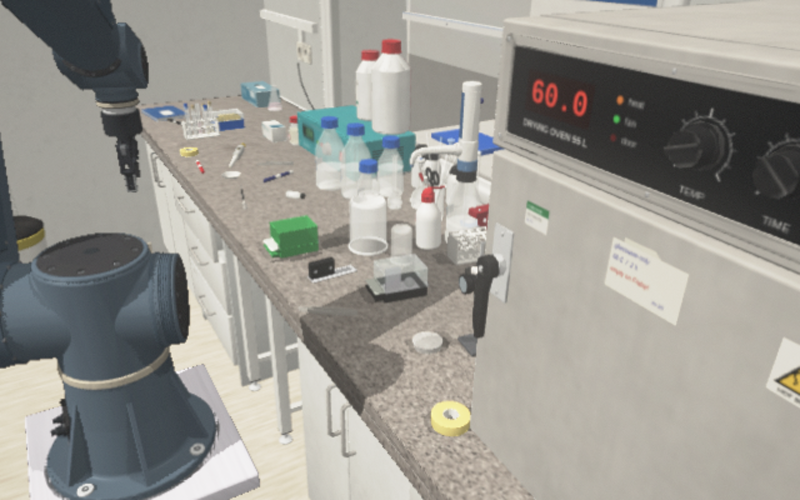

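Candidates (top picture, shown pixels): the clear-lidded case at (380,235) versus the green look-alike at (255,280). The lifter is at (324,270), black grip at the front and blade pointing away. The black-headed viewer is near (480,220), where the microscope with red parts at (485,150) could be mistaken for it. Next, close crops to check the choice.

```bash
python3 - <<'E'
from h import *
f=pickle.load(open('top.pkl','rb')); 
a=f["frame"][160:260,240:400,::-1]
cv2.imwrite('pics/topcrop.png',cv2.resize(a,None,fx=5,fy=5,interpolation=cv2.INTER_CUBIC))
g=pickle.load(open('scene.pkl','rb'));b=g["frame"][170:300,235:405,::-1]
cv2.imwrite('pics/scenecrop.png',cv2.resize(b,None,fx=4.6,fy=4.6,interpolation=cv2.INTER_CUBIC))
for u,v in [(304,188),(259,225),(258,203),(263,158),(264,158),(368,207),(429,234),(389,185),(383,180),(388,165)]:
    print(u,v,np.round(at_depth(f,u,v),3), np.round(at_z(f,u,v,0),3))
E
```

```text
304 188 [0.605 0.213 0.073] [0.615 0.215 0.   ]
259 225 [0.482 0.358 0.046] [0.485 0.364 0.   ]
258 203 [0.559 0.37  0.004] [0.56 0.37 0.  ]
263 158 [0.697 0.348 0.093] [0.715 0.359 0.   ]
264 158 [0.697 0.345 0.095] [0.716 0.356 0.   ]
368 207 [ 0.554 -0.002  0.018] [ 0.555 -0.004  0.   ]
429 234 [ 0.469 -0.213 -0.001] [ 0.468 -0.212  0.   ]
389 185 [ 0.608 -0.051  0.169] [ 0.632 -0.075  0.   ]
383 180 [ 0.624 -0.034  0.16 ] [ 0.649 -0.054  0.   ]
388 165 [ 0.647 -0.031  0.293] [ 0.702 -0.071  0.   ]
```

View pics/topcrop.png

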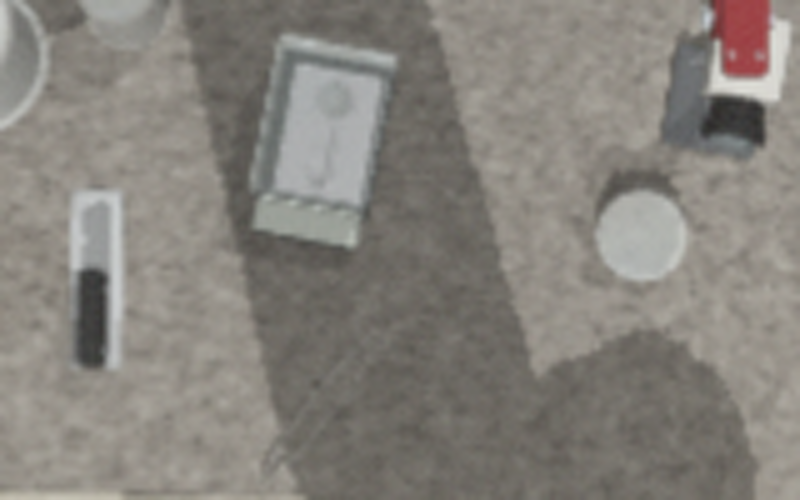

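View pics/scenecrop.png

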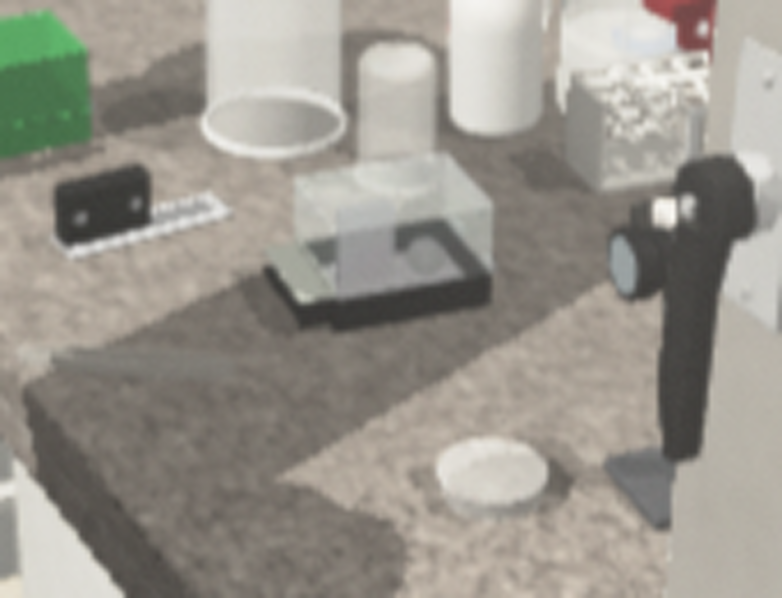

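The top crop shows the clear case (tray and ball visible inside) with its white lip in front, lip edge running (252,230)–(356,247). The lifter's blade end is at (72..122,192) with the grip at (77..107,268..365), the petri at (641,235) and the lens head at (732,145). The scene crop shows the lens glass at (625,265). The green box is the look-alike.

```bash
python3 - <<'E'
from h import *
f=pickle.load(open('top.pkl','rb')); g=pickle.load(open('scene.pkl','rb'))
t=lambda u,v,z:np.round(at_z(f,240+u/5,160+v/5,z),4)
s=lambda u,v,z:np.round(at_z(g,235+u/4.6,170+v/4.6,z),4)
print('blade end',t(72,192,.003),t(122,192,.003),'back',t(120,368,.003))
print('grip top',t(78,268,.045),t(107,268,.045),t(105,366,.045),t(77,366,.045))
print('lip front',t(252,228,.027),t(356,248,.027))
print('lid back top',t(282,36,.072),t(396,58,.072))
print('lens top',t(732,150,.15),'scene',s(625,265,.15))
print('scene lip front',s(265,262,.027),s(310,302,.027))
print('scene blade end',s(205,196,.003),s(230,211,.003))
W=cloud(f)
for n,(x0,x1,y0,y1,z0,z1) in dict(grip=(.45,.6,.27,.33,.03,.06),head=(.5,.75,-.15,.05,.12,.19),lid=(.5,.75,.12,.3,.06,.09)).items():
    m=(W[...,0]>x0)&(W[...,0]<x1)&(W[...,1]>y0)&(W[...,1]<y1)&(W[...,2]>z0)&(W[...,2]<z1)
    P=W[m]; print(n,len(P),np.round(P.mean(0),3),np.round(P.min(0),3),np.round(P.max(0),3))
    if len(P)>5: print(cv2.minAreaRect((P[:,:2]*1000).astype(np.float32)))
W=cloud(g)
m=(W[...,0]>.5)&(W[...,0]<.7)&(W[...,1]>-.12)&(W[...,1]<.02)&(W[...,2]>.12)&(W[...,2]<.18);P=W[m];print('scene head',len(P),P.min(0),P.max(0))
E
```

```text
blade end [0.5746 0.3826 0.003 ] [0.5755 0.3485 0.003 ] back [0.4561 0.3454 0.003 ]
grip top [0.5195 0.371  0.045 ] [0.52   0.3518 0.045 ] [0.4554 0.3507 0.045 ] [0.4549 0.3692 0.045 ]
lip front [0.5508 0.2579 0.027 ] [0.5392 0.1881 0.027 ]
lid back top [0.6733 0.2397 0.072 ] [0.6605 0.1646 0.072 ]
lens top [ 0.5947 -0.0458  0.15  ] scene [ 0.6026 -0.0472  0.15  ]
scene lip front [0.5439 0.2389 0.027 ] [0.5446 0.1821 0.027 ]
scene blade end [0.5708 0.3775 0.003 ] [0.5758 0.3499 0.003 ]<stdin>:15: RuntimeWarning: Mean of empty slice.
  ret = um.true_divide(
Traceback (most recent call last):
ValueError: zero-size array to reduction operation minimum which has no identity
```

```bash
python3 - <<'E'
from h import *
move([.487,.361,.15],[180,0,181])
E
```

```text
[-1.2928 -0.279   0.2696] [-6.000e-04 -1.000e-04 -1.631e-01]
```

Call:
{"fn": "apply_moves", "kwargs": {
  "plan": [
    [[-1,-0.22,0.1],[0,0,-0.163]],
    [[-1,-0.22,0.1],[0,0,-0.163]],
    [[-1,-0.22,0.1],[0,0,-0.163]],
    [[-1,-0.22,0.1],[0,0,-0.163]],
    [[-1,-0.22,0.1],[0,0,-0.163]],
    [[-1,-0.22,0.1],[0,0,-0.163]],
    [[-1,-0.22,0.1],[0,0,-0.163]]
  ],
  "fingers": 0
}}

```text
clock: 0.98
eef_pos: [0.4056, 0.3993, 0.201]
eef_rot: [-180.0, -0.0, -179.0]
ft_force: [-0.8, 0.0, 0.3]
finger_gap: 0.0853
gripper_force: 0.0
```

```bash
python3 - <<'E'
from h import *
move([.487,.361,.15],[180,0,181])
E
```

```text
[-0.2695 -0.1319  0.1698] [-0.0002 -0.0005 -0.0005]
```

Call:
{"fn": "apply_moves", "kwargs": {
  "plan": [
    [[-0.27,-0.132,0.17],[0,0,0]],
    [[-0.27,-0.132,0.17],[0,0,0]],
    [[-0.27,-0.132,0.17],[0,0,0]],
    [[-0.27,-0.132,0.17],[0,0,0]]
  ]
}}

```text
clock: 1.48
eef_pos: [0.4865, 0.3622, 0.1508]
eef_rot: [180.0, 0.0, -178.9]
ft_force: [-0.9, 0.1, 0.0]
finger_gap: 0.0852
gripper_force: 0.0
```

```bash
python3 - <<'E'
from h import *
st(); f=grab("wrist"); save(f,'w1.png',scale=1.25); pickle.dump(f,open('w1.pkl','wb')); print(np.round(f["K"],1),f["k1"],np.round(f["cam_to_world"],3))
E
```

```text
clock 1.475
eef_pos [0.4865 0.3622 0.1508]
eef_rot [ 1.799828e+02  1.300000e-03 -1.789331e+02]
joints [ 3.22650e+01  3.09683e+01  9.01145e+01  1.65000e-02  5.89072e+01
 -5.88104e+01]
ft_force [-0.855   0.1121  0.0315]
finger_gap 0.0852
gripper_force 0.0
[[358.5   0.  320.6]
 [  0.  358.5 199. ]
 [  0.    0.    1. ]] -0.08121591274880618 [[-0.02  -0.955 -0.295  0.411]
 [ 1.    -0.019 -0.006  0.361]
 [-0.    -0.295  0.956  0.293]
 [ 0.     0.     0.     1.   ]]
```

View pics/w1.png

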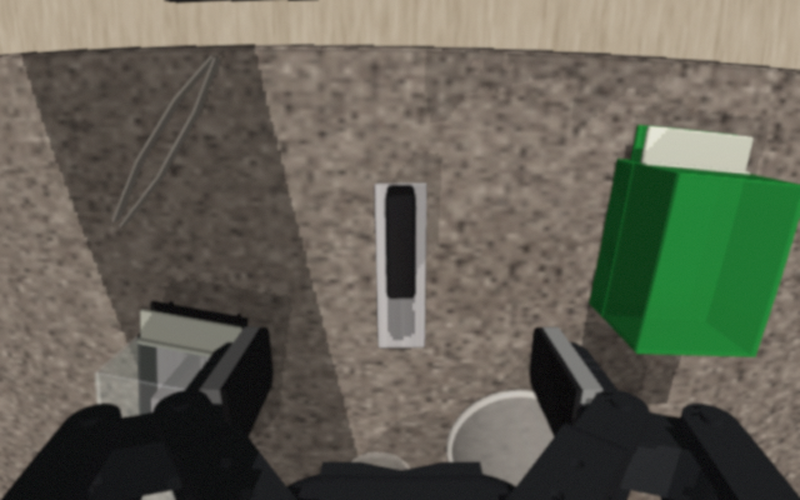

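The wrist view shows the lifter with blade corners at (375,183), (427,183), (425,347), (378,347) and grip top at (386..414,186..298). The case lip is at lower left and the green look-alike at right.

```bash
python3 - <<'E'
from h import *
f=pickle.load(open('w1.pkl','rb'))
t=lambda u,v,z:np.round(at_z(f,u/1.25,v/1.25,z),4)
print([t(*p,.003) for p in [(375,183),(427,183),(425,347),(378,347)]])
print([t(*p,.045) for p in [(386,187),(415,187),(415,298),(387,298)]])
print('lip',[t(*p,.027) for p in [(142,310),(247,322)]],'ledge',[t(*p,.014) for p in [(152,303),(247,318)]])
E
```

```text
[array([0.4563, 0.3452, 0.003 ]), array([0.4556, 0.3789, 0.003 ]), array([0.5751, 0.382 , 0.003 ]), array([0.5758, 0.3477, 0.003 ])]
[array([0.4518, 0.3536, 0.045 ]), array([0.4515, 0.3697, 0.045 ]), array([0.5183, 0.3717, 0.045 ]), array([0.5186, 0.3549, 0.045 ])]
lip [array([0.5395, 0.1904, 0.027 ]), array([0.5459, 0.2619, 0.027 ])] ledge [array([0.5401, 0.1904, 0.014 ]), array([0.5494, 0.2574, 0.014 ])]
```

Call:
{"fn": "apply_moves", "kwargs": {
  "plan": [
    [[0,0,0.2],[0,0,0]],
    [[0,0,0.38],[0,0,0]],
    [[0,0,0.46],[0,0,0]],
    [[0,0,0.462],[0,0,0]],
    [[0,0,0.462],[0,0,0]]
  ]
}}

```text
clock: 2.15
eef_pos: [0.4879, 0.3621, 0.0134]
eef_rot: [179.9, 0.1, -179.0]
ft_force: [0.3, 0.8, 0.2]
finger_gap: 0.0856
gripper_force: 0.0
```

Call:
{"fn": "apply_moves", "kwargs": {
  "plan": [
    [[0,0,0],[0,0,0]],
    [[0,0,0],[0,0,0]],
    [[0,0,0],[0,0,0]],
    [[0,0,0],[0,0,0]],
    [[0,0,0],[0,0,0]],
    [[0,0,0],[0,0,0]],
    [[0,0,0],[0,0,0]],
    [[0,0,0],[0,0,0]]
  ],
  "fingers": 1,
  "newtons": 90
}}

```text
clock: 3.15
eef_pos: [0.4879, 0.3612, 0.0121]
eef_rot: [180.0, 0.0, -179.0]
ft_force: [-0.9, -1.4, 5.9]
finger_gap: 0.0169
gripper_force: 88.3
```

Call:
{"fn": "apply_moves", "kwargs": {
  "plan": [
    [[0,0,-0.05],[0,0,0]],
    [[0,0,-0.15],[0,0,0]],
    [[0,0,-0.29],[0,0,0]],
    [[0,0,-0.29],[0,0,0]],
    [[0,0,-0.29],[0,0,0]]
  ]
}}

```text
clock: 3.78
eef_pos: [0.4872, 0.3608, 0.0984]
eef_rot: [-180.0, -0.0, -179.0]
ft_force: [0.2, -0.4, -2.0]
finger_gap: 0.0168
gripper_force: 87.7
```

```bash
python3 - <<'E'
from h import *
move([.417,.246,.10],[180,0,170.4]); st()
E
```

```text
[ 0.2406 -0.3787 -0.005 ] [-0.0003 -0.0004  0.1176]
clock 3.775
eef_pos [0.4872 0.3608 0.0984]
eef_rot [-1.799787e+02 -3.540000e-02 -1.790146e+02]
joints [ 3.21249e+01  3.48910e+01  9.19535e+01  1.00000e-04  5.31968e+01
 -5.88605e+01]
ft_force [ 0.1723 -0.3517 -2.0183]
finger_gap 0.0168
gripper_force 87.7195
```

Call:
{"fn": "apply_moves", "kwargs": {
  "plan": [
    [[0.06,-0.1,0],[0,0,0.03]],
    [[0.14,-0.22,0],[0,0,0.07]],
    [[0.22,-0.34,0],[0,0,0.11]],
    [[0.24,-0.38,0],[0,0,0.118]],
    [[0.24,-0.38,0],[0,0,0.118]],
    [[0.24,-0.38,0],[0,0,0.118]]
  ]
}}

```text
clock: 4.53
eef_pos: [0.4183, 0.2466, 0.0985]
eef_rot: [180.0, 0.0, 170.4]
ft_force: [-0.4, -0.2, -1.6]
finger_gap: 0.0167
gripper_force: 88.0
```

```bash
python3 - <<'E'
from h import *
st(); f=grab("wrist"); save(f,'w2.png',scale=1.25); pickle.dump(f,open('w2.pkl','wb'))
E
```

```text
clock 4.525
eef_pos [0.4183 0.2466 0.0985]
eef_rot [1.799833e+02 1.910000e-02 1.704112e+02]
joints [ 2.502410e+01  2.456180e+01  1.104622e+02  4.100000e-03  4.495080e+01
 -5.539000e+01]
ft_force [-0.3784 -0.2407 -1.5811]
finger_gap 0.0167
gripper_force 87.9529
```

View pics/w2.png

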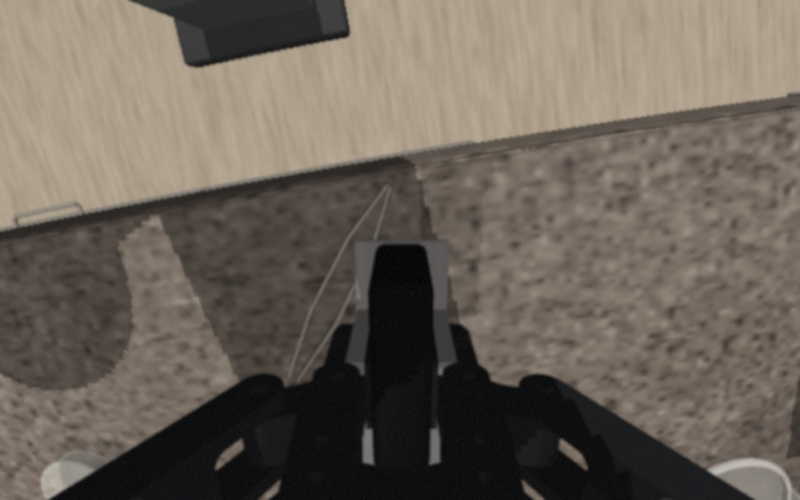

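Call:
{"fn": "apply_moves", "kwargs": {
  "plan": [
    [[0,0,0.08],[0,0,0]],
    [[0,0,0.17],[0,0,0]],
    [[0,0,0.23],[0,0,0]],
    [[0,0,0.23],[0,0,0]],
    [[0,0,0.23],[0,0,0]]
  ]
}}

```text
clock: 5.2
eef_pos: [0.4181, 0.2464, 0.0302]
eef_rot: [180.0, 0.0, 170.4]
ft_force: [0.5, -0.3, -0.7]
finger_gap: 0.0171
gripper_force: 87.9
```

```bash
python3 - <<'E'
from h import *
st(); f=grab("top"); g=grab("scene"); pickle.dump(f,open('top2.pkl','wb')); pickle.dump(g,open('scene2.pkl','wb'))
a=cv2.resize(f["frame"][165:235,265:345,::-1],(400,350),interpolation=cv2.INTER_CUBIC)
b=cv2.resize(g["frame"][195:265,265:345,::-1],(400,350),interpolation=cv2.INTER_CUBIC)
cv2.imwrite('pics/c1.png',np.hstack([a,b]))
E
```

```text
clock 5.2
eef_pos [0.4181 0.2464 0.0302]
eef_rot [1.799737e+02 3.730000e-02 1.703971e+02]
joints [ 2.50109e+01  3.18693e+01  1.11960e+02  8.00000e-04  3.61251e+01
 -5.53869e+01]
ft_force [ 0.5304 -0.3107 -0.6889]
finger_gap 0.0171
gripper_force 87.9421
```

View pics/c1.png

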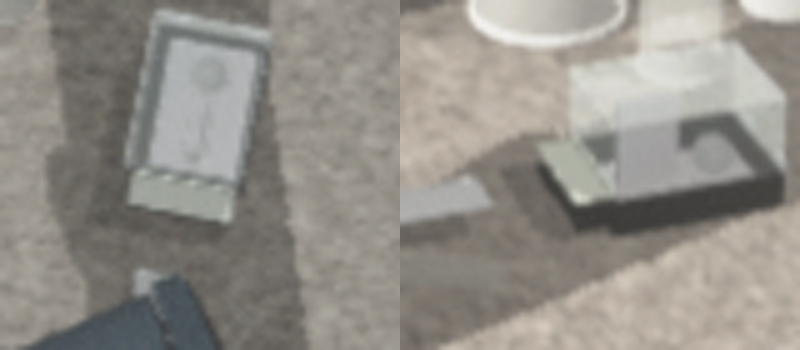

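The left crop shows the lip front edge at (128,204)–(231,221) and the blade's left end corner at (137,270). The right crop shows the blade end at (471,177)–(494,208), level, and the lip front edge at (540,148)–(578,203).

```bash
python3 - <<'E'
from h import *
f=pickle.load(open('top2.pkl','rb')); g=pickle.load(open('scene2.pkl','rb'))
t=lambda u,v,z:np.round(at_z(f,265+u/5,165+v/5,z),4)
s=lambda u,v,z:np.round(at_z(g,265+(u-400)/5,195+v/5,z),4)
print('lip top',t(128,204,.027),t(231,221,.027),'tipL',t(137,270,.021))
print('scene lip',s(540,148,.027),s(578,203,.027),'tip',s(471,177,.021),s(494,208,.021))
d=np.array([np.cos(np.radians(-9.6)),np.sin(np.radians(-9.6))]);T=np.array([.4181,.2464]);tip=T+.0876*d;print('tip',tip,'L',tip+.017*np.array([-d[1],d[0]]))
E
```

```text
lip top [0.5502 0.2572 0.027 ] [0.5405 0.1882 0.027 ] tipL [0.5066 0.2502 0.021 ]
scene lip [0.5514 0.2506 0.027 ] [0.5404 0.1848 0.027 ] tip [0.506  0.2492 0.021 ] [0.5017 0.2118 0.021 ]
tip [0.50447325 0.23179106] L [0.50730832 0.24855299]
```

Call:
{"fn": "apply_moves", "kwargs": {
  "plan": [
    [[-0.05,-0.006,0],[0,0,0]],
    [[-0.11,-0.013,0],[0,0,0]],
    [[-0.14,-0.013,0],[0,0,0]],
    [[-0.16,-0.013,0],[0,0,0]],
    [[-0.18,-0.013,0],[0,0,0]],
    [[-0.18,-0.013,0],[0,0,0]],
    [[-0.18,-0.013,0],[0,0,0]]
  ]
}}

```text
clock: 6.18
eef_pos: [0.4699, 0.233, 0.0296]
eef_rot: [-180.0, -0.0, 170.4]
ft_force: [-0.1, -0.8, -2.0]
finger_gap: 0.0169
gripper_force: 87.9
```

Call:
{"fn": "apply_moves", "kwargs": {
  "plan": [
    [[0,0,-0.02],[0,0,0]],
    [[0,0,-0.031],[0,0,0]],
    [[-0.004,0,-0.068],[0,0,0]],
    [[-0.012,0,-0.106],[0,0,0]],
    [[-0.023,0,-0.142],[0,0,0]],
    [[-0.038,0,-0.177],[0,0,0]],
    [[-0.056,0,-0.21],[0,0,0]],
    [[-0.077,0,-0.242],[0,0,0]],
    [[-0.077,0,-0.242],[0,0,0]]
  ]
}}

```text
clock: 7.3
eef_pos: [0.4939, 0.2292, 0.1031]
eef_rot: [180.0, 0.1, 170.3]
ft_force: [0.7, 0.3, -1.9]
finger_gap: 0.0168
gripper_force: 87.8
```

```bash
python3 - <<'E'
from h import *
st(); f=grab("top"); g=grab("scene"); pickle.dump(f,open('top3.pkl','wb')); pickle.dump(g,open('scene3.pkl','wb'))
a=cv2.resize(f["frame"][165:235,265:345,::-1],(400,350),interpolation=cv2.INTER_CUBIC)
b=cv2.resize(g["frame"][195:265,265:345,::-1],(400,350),interpolation=cv2.INTER_CUBIC)
cv2.imwrite('pics/c2.png',np.hstack([a,b]))
E
```

```text
clock 7.3
eef_pos [0.4939 0.2292 0.1031]
eef_rot [1.799507e+02 9.350000e-02 1.703482e+02]
joints [ 1.999300e+01  2.908620e+01  1.016584e+02 -4.500000e-03  4.914980e+01
 -6.035230e+01]
ft_force [ 0.6615  0.2616 -1.9185]
finger_gap 0.0168
gripper_force 87.7645
```

View pics/c2.png

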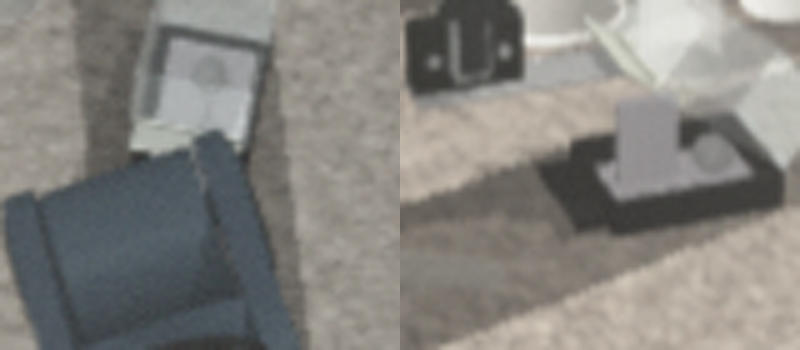

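Scene crop: the tray fin is exposed, and the lip at (590,20)–(650,80) rests on the blade tip with the lid at about 0.6 rad. Continuing the arc.

Call:
{"fn": "apply_moves", "kwargs": {
  "plan": [
    [[-0.025,0,-0.029],[0,0,0]],
    [[-0.052,0,-0.056],[0,0,0]],
    [[-0.082,0,-0.079],[0,0,0]],
    [[-0.114,0,-0.1],[0,0,0]],
    [[-0.147,0,-0.117],[0,0,0]],
    [[-0.183,0,-0.131],[0,0,0]],
    [[-0.219,0,-0.141],[0,0,0]],
    [[-0.257,0,-0.145],[0,0,0]],
    [[-0.295,0,-0.146],[0,0,0]],
    [[-0.335,0,-0.145],[0,0,0]]
  ]
}}

```text
clock: 8.65
eef_pos: [0.5928, 0.2121, 0.1457]
eef_rot: [-180.0, -0.0, 170.4]
ft_force: [-0.9, 0.7, -1.8]
finger_gap: 0.0168
gripper_force: 87.8
```

Call:
{"fn": "apply_moves", "kwargs": {
  "plan": [
    [[-0.02,0,0],[0,0,0]],
    [[-0.03,0,0],[0,0,0]],
    [[-0.03,0,0],[0,0,0]]
  ]
}}

```text
clock: 9.02
eef_pos: [0.6009, 0.2108, 0.1458]
eef_rot: [-180.0, 0.0, 170.4]
ft_force: [-0.3, -0.7, -1.9]
finger_gap: 0.0166
gripper_force: 87.8
```

```bash
python3 - <<'E'
from h import *
st(); f=grab("top"); g=grab("scene")
a=cv2.resize(f["frame"][145:225,265:345,::-1],(400,400),interpolation=cv2.INTER_CUBIC)
b=cv2.resize(g["frame"][165:265,265:365,::-1],(400,400),interpolation=cv2.INTER_CUBIC)
cv2.imwrite('pics/c3.png',np.hstack([a,b]))
E
```

```text
clock 9.025
eef_pos [0.6009 0.2108 0.1458]
eef_rot [-1.799988e+02  2.600000e-03  1.703657e+02]
joints [ 1.51431e+01  3.42275e+01  8.52642e+01 -2.50000e-03  6.05065e+01
 -6.52213e+01]
ft_force [-0.3174 -0.6814 -1.8839]
finger_gap 0.0166
gripper_force 87.7827
```

View pics/c3.png

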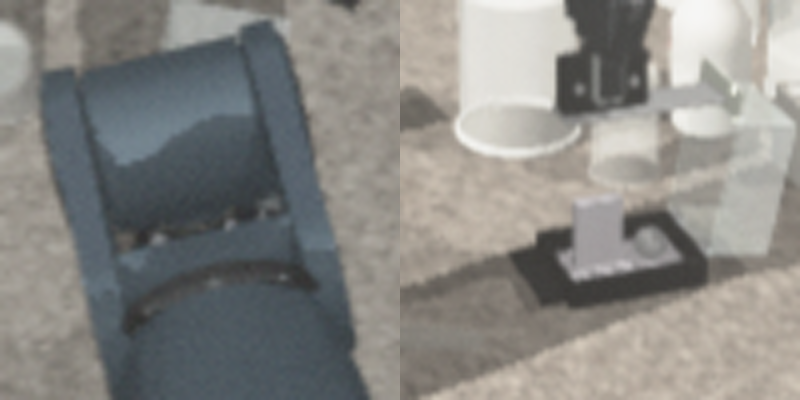

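The right crop shows the lid standing open past upright: lip at about (710,85) with the blade tip behind it, and the tray and ball in the case. Now backing off and returning the lifter to its original place.

Call:
{"fn": "apply_moves", "kwargs": {
  "plan": [
    [[0.1,0,0],[0,0,0]],
    [[0.3,0,0],[0,0,0]],
    [[0.5,0,0],[0,0,0]],
    [[0.5,0,0],[0,0,0]],
    [[0.5,0,0],[0,0,0]]
  ]
}}

```text
clock: 9.75
eef_pos: [0.4537, 0.2362, 0.1464]
eef_rot: [180.0, 0.1, 170.4]
ft_force: [0.3, -0.6, -0.6]
finger_gap: 0.0171
gripper_force: 87.9
```

```bash
python3 - <<'E'
from h import *
st();move([.480,.3608,.07],[180,0,-179])
E
```

```text
clock 9.75
eef_pos [0.4537 0.2362 0.1464]
eef_rot [1.799523e+02 9.020000e-02 1.703982e+02]
joints [ 2.22923e+01  2.23878e+01  1.04962e+02 -9.00000e-03  5.25484e+01
 -5.81005e+01]
ft_force [ 0.2553 -0.6213 -0.6043]
finger_gap 0.0171
gripper_force 87.8825
[-0.0168  0.4238  0.2551] [ 0.0004  0.001  -0.1178]
```

Call:
{"fn": "apply_moves", "kwargs": {
  "plan": [
    [[0,0.1,0],[0,0,-0.02]],
    [[0,0.25,0.05],[0,0,-0.08]],
    [[-0.017,0.4,0.2],[0,0,-0.118]],
    [[-0.017,0.424,0.255],[0,0,-0.118]],
    [[-0.017,0.424,0.255],[0,0,-0.118]],
    [[-0.017,0.424,0.255],[0,0,-0.118]]
  ]
}}

```text
clock: 10.5
eef_pos: [0.4802, 0.3598, 0.0705]
eef_rot: [180.0, 0.1, -179.1]
ft_force: [-0.7, 0.1, -1.6]
finger_gap: 0.0168
gripper_force: 88.2
```

Call:
{"fn": "apply_moves", "kwargs": {
  "plan": [
    [[0,0,0.07],[0,0,0]],
    [[0,0,0.14],[0,0,0]],
    [[0,0,0.18],[0,0,0]],
    [[0,0,0.192],[0,0,0]],
    [[0,0,0.194],[0,0,0]],
    [[0,0,0.194],[0,0,0]],
    [[0,0,0.194],[0,0,0]]
  ]
}}

```text
clock: 11.38
eef_pos: [0.4795, 0.3604, 0.0121]
eef_rot: [180.0, 0.0, -179.0]
ft_force: [-2.0, -2.2, 6.9]
finger_gap: 0.0168
gripper_force: 89.5
```

Call:
{"fn": "apply_moves", "kwargs": {
  "plan": [
    [[0,0,0],[0,0,0]],
    [[0,0,0],[0,0,0]],
    [[0,0,0],[0,0,0]],
    [[0,0,0],[0,0,0]],
    [[0,0,0],[0,0,0]],
    [[0,0,0],[0,0,0]]
  ],
  "fingers": 0
}}

```text
clock: 12.12
eef_pos: [0.4793, 0.3604, 0.011]
eef_rot: [-180.0, -0.0, -179.0]
ft_force: [0.2, 0.2, -0.6]
finger_gap: 0.0855
gripper_force: 0.0
```

Call:
{"fn": "apply_moves", "kwargs": {
  "plan": [
    [[0,0,-0.1],[0,0,0]],
    [[0,0,-0.3],[0,0,0]],
    [[0,0,-0.45],[0,0,0]],
    [[0,0,-0.45],[0,0,0]],
    [[0,0,-0.45],[0,0,0]]
  ]
}}

```text
clock: 12.75
eef_pos: [0.4789, 0.3602, 0.1453]
eef_rot: [-180.0, -0.0, -179.0]
ft_force: [-0.1, -0.1, -0.6]
finger_gap: 0.0853
gripper_force: 0.0
```

```bash
python3 - <<'E'
from h import *
st()
w=grab("wrist");pickle.dump(w,open('w4.pkl','wb'));W=cloud(w)
m=(abs(W[...,0]-.48)<.08)&(abs(W[...,1]-.36)<.05)&(W[...,2]>.03)&(W[...,2]<.06);P=W[m];print(len(P),P.mean(0),P[:,2].min(),P[:,2].max())
move([.53,.225,.2],[180,0,170.4])
E
```

```text
clock 12.75
eef_pos [0.4789 0.3602 0.1453]
eef_rot [-1.799706e+02 -4.940000e-02 -1.790134e+02]
joints [ 3.24963e+01  3.06952e+01  9.14632e+01  9.00000e-04  5.78991e+01
 -5.84908e+01]
ft_force [-0.0556 -0.1372 -0.6144]
finger_gap 0.0853
gripper_force 0.0
2152 [0.47733911 0.36067563 0.04389956] 0.03008840182943684 0.046909112447410334
[-0.1628 -0.4533 -0.1839] [-0.0008 -0.0011  0.1176]
```

Call:
{"fn": "apply_moves", "kwargs": {
  "plan": [
    [[-0.04,-0.1,-0.1],[0,0,0.03]],
    [[-0.1,-0.3,-0.18],[0,0,0.1]],
    [[-0.16,-0.45,-0.184],[0,0,0.117]],
    [[-0.163,-0.453,-0.184],[0,0,0.117]],
    [[-0.163,-0.453,-0.184],[0,0,0.117]],
    [[-0.163,-0.453,-0.184],[0,0,0.117]]
  ]
}}

```text
clock: 13.55
eef_pos: [0.5299, 0.2263, 0.2005]
eef_rot: [-180.0, -0.1, 170.5]
ft_force: [0.8, 0.8, -0.3]
finger_gap: 0.0856
gripper_force: 0.0
```

```bash
python3 - <<'E'
from h import *
st()
w=grab("wrist");pickle.dump(w,open('w5.pkl','wb'));W=cloud(w)
for z0,z1 in ((.056,.072),(.035,.055),(.006,.014)):
    m=(abs(W[...,0]-.61)<.07)&(abs(W[...,1]-.21)<.04)&(W[...,2]>z0)&(W[...,2]<z1)&(w["frame"].max(-1)>70);P=W[m];print(z0,len(P))
    if len(P)>5: print(P.mean(0),cv2.minAreaRect((P[:,:2]*1000).astype(np.float32)))
save(w,'w5.png',scale=1.25)
E
```

```text
clock 13.55
eef_pos [0.5299 0.2263 0.2005]
eef_rot [-1.799697e+02 -7.070000e-02  1.705364e+02]
joints [ 1.84917e+01  2.47101e+01  9.24345e+01  7.20000e-03  6.29321e+01
 -6.20481e+01]
ft_force [ 0.8258  0.7798 -0.3216]
finger_gap 0.0856
gripper_force 0.0
0.056 478
[0.59652926 0.21183448 0.06468681] ((598.1375732421875, 211.58810424804688), (9.697949409484863, 36.3992805480957), 80.64704132080078)
0.035 123
[0.59825409 0.21827553 0.04478417] ((628.8936767578125, 227.68238830566406), (103.93282318115234, 8.948921203613281), 16.344684600830078)
0.006 3562
[0.6136838  0.20940184 0.00956371] ((618.5602416992188, 208.03651428222656), (60.00197982788086, 88.98582458496094), 81.8870620727539)
```

View pics/w5.png

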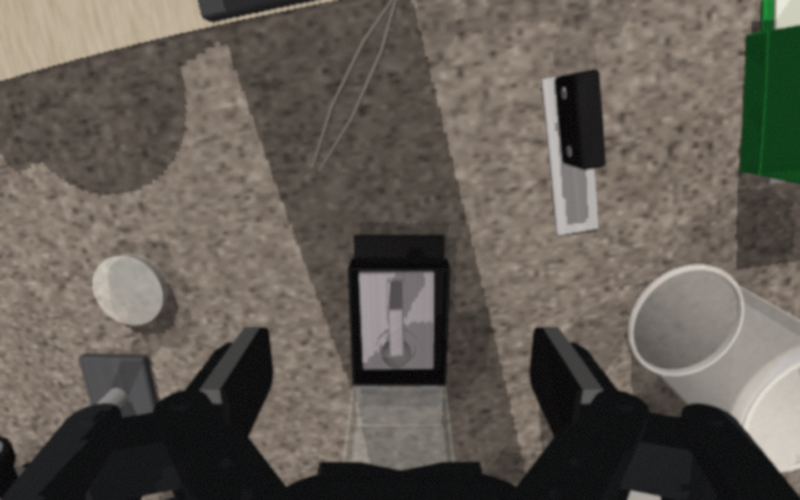

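Wrist view shows the open case at (400,320) with the fin at (395,280–355) and the ball ring at (395,347). The lid stands behind at (400,425), and the lifter lies flat at (575,150).

```bash
python3 - <<'E'
from h import *
move([.598,.2115,.033],[180,0,171.2])
for n in('scene2.pkl','top2.pkl','scene3.pkl'):
    g=pickle.load(open(n,'rb'));W=cloud(g)
    m=(abs(W[...,0]-.63)<.13)&(abs(W[...,1]+.04)<.09)&(W[...,2]>.12)&(W[...,2]<.18);P=W[m];print(n,len(P),P.min(0).round(3),P.max(0).round(3))
    if n[0]=='s':
        c=g["frame"].astype(int)
        l=m&(c[...,2]>c[...,0]+5)&(c.max(-1)>90); vv,uu=np.nonzero(l); P=W[l]; print('glass',len(P),P.mean(0).round(4),P.min(0).round(3),P.max(0).round(3),uu.mean(),vv.mean())
        P=P[abs(P-np.median(P,0)).max(1)<.025];u,s,vt=np.linalg.svd(P-P.mean(0));print('n',vt[2].round(3),s.round(4),len(P),P.mean(0).round(4))
    else:
        h=P[P[:,2]>.155]; print(cv2.minAreaRect((h[:,:2]*1000).astype(np.float32)))
W=cloud(pickle.load(open('w5.pkl','rb')))
# stand base in wrist view
for uv in [(82,356),(143,355),(152,410)]: print('base',uv,at_z(pickle.load(open('w5.pkl','rb')),uv[0]/1.25,uv[1]/1.25,.006).round(3))
E
```

```text
[-0.2322 -0.0113  0.5588] [-0.0003 -0.0006 -0.0073]
scene2.pkl 229 [ 0.596 -0.069  0.132] [ 0.637 -0.028  0.179]
glass 41 [ 0.6003 -0.0467  0.1515] [ 0.598 -0.058  0.139] [ 0.603 -0.035  0.163] 369.9756097560976 227.21951219512195
n [-0.983  0.185 -0.007] [0.0435 0.041  0.0046] 41 [ 0.6003 -0.0467  0.1515]
top2.pkl 245 [ 0.598 -0.078  0.125] [ 0.674 -0.025  0.18 ]
((638.3823852539062, -49.826629638671875), (46.15058898925781, 78.93964385986328), 80.7197036743164)
scene3.pkl 228 [ 0.596 -0.07   0.133] [ 0.636 -0.028  0.178]
glass 41 [ 0.5999 -0.0472  0.1518] [ 0.597 -0.06   0.139] [ 0.603 -0.036  0.163] 369.9756097560976 227.21951219512195
n [-0.981  0.193 -0.026] [0.0445 0.0414 0.0052] 41 [ 0.5999 -0.0472  0.1518]
base (82, 356) [ 0.611 -0.077  0.006]
base (143, 355) [ 0.617 -0.018  0.006]
base (152, 410) [ 0.674 -0.03   0.006]
```

Call:
{"fn": "apply_moves", "kwargs": {
  "plan": [
    [[-0.12,-0.006,0.1],[0,0,-0.007]],
    [[-0.232,-0.011,0.22],[0,0,-0.007]],
    [[-0.232,-0.011,0.38],[0,0,-0.007]],
    [[-0.232,-0.011,0.5],[0,0,-0.007]],
    [[-0.232,-0.011,0.55],[0,0,-0.007]],
    [[-0.232,-0.011,0.558],[0,0,-0.007]],
    [[-0.232,-0.011,0.558],[0,0,-0.007]],
    [[-0.232,-0.011,0.558],[0,0,-0.007]]
  ]
}}

```text
clock: 14.6
eef_pos: [0.5993, 0.2109, 0.0353]
eef_rot: [179.9, 0.1, 171.1]
ft_force: [-0.1, -0.7, 0.6]
finger_gap: 0.0855
gripper_force: 0.0
```

Call:
{"fn": "apply_moves", "kwargs": {
  "plan": [
    [[0,0,0],[0,0,0]],
    [[0,0,0],[0,0,0]],
    [[0,0,0],[0,0,0]],
    [[0,0,0],[0,0,0]],
    [[0,0,0],[0,0,0]],
    [[0,0,0],[0,0,0]],
    [[0,0,0],[0,0,0]],
    [[0,0,0],[0,0,0]],
    [[0,0,0],[0,0,0]]
  ],
  "fingers": 1,
  "newtons": 60
}}

```text
clock: 15.72
eef_pos: [0.5987, 0.2106, 0.0339]
eef_rot: [180.0, 0.0, 171.1]
ft_force: [-0.6, 0.5, 1.0]
finger_gap: 0.0093
gripper_force: 59.9
```

Call:
{"fn": "apply_moves", "kwargs": {
  "plan": [
    [[0,0,-0.006],[0,0,0]],
    [[0,0,-0.018],[0,0,0]],
    [[0,0,-0.036],[0,0,0]],
    [[0,0,-0.06],[0,0,0]],
    [[0,0,-0.088],[0,0,0]],
    [[0,0,-0.116],[0,0,0]],
    [[0,0,-0.144],[0,0,0]],
    [[0,0,-0.166],[0,0,0]],
    [[0,0,-0.18],[0,0,0]],
    [[0,0,-0.186],[0,0,0]]
  ]
}}

```text
clock: 16.98
eef_pos: [0.5987, 0.2106, 0.0899]
eef_rot: [180.0, 0.0, 171.1]
ft_force: [-0.3, -0.6, -1.6]
finger_gap: 0.0091
gripper_force: 59.7
```

Call:
{"fn": "apply_moves", "kwargs": {
  "plan": [
    [[0,0,-0.008],[0,0,0]],
    [[0,0,-0.024],[0,0,0]],
    [[0,0,-0.05],[0,0,0]],
    [[0,0,-0.085],[0,0,0]],
    [[0,0,-0.12],[0,0,0]],
    [[0,0,-0.155],[0,0,0]],
    [[0,0,-0.19],[0,0,0]],
    [[0,0,-0.22],[0,0,0]],
    [[0,0,-0.236],[0,0,0]],
    [[0,0,-0.242],[0,0,0]]
  ]
}}

```text
clock: 18.23
eef_pos: [0.5987, 0.2106, 0.1625]
eef_rot: [180.0, 0.0, 171.1]
ft_force: [0.6, -0.7, -1.8]
finger_gap: 0.0091
gripper_force: 59.7
```

```bash
python3 - <<'E'
from h import *
st(); move([.4895,-.0285,.162],[180,0,170.5])
g=grab("scene");W=cloud(g)
m=(abs(W[...,0]-.63)<.08)&(abs(W[...,1]-.21)<.05)&(W[...,2]>.11)&(W[...,2]<.2);P=W[m];print(len(P),P.min(0),P.max(0))
E
```

```text
clock 18.225
eef_pos [0.5987 0.2106 0.1625]
eef_rot [1.799975e+02 4.500000e-03 1.710866e+02]
joints [ 1.51801e+01  3.29107e+01  8.49259e+01  5.00000e-04  6.21582e+01
 -6.59068e+01]
ft_force [ 0.6277 -0.7159 -1.8318]
finger_gap 0.0091
gripper_force 59.6769
[ 0.236  -0.8438  0.0015] [0.     0.     0.0065]
706 [0.56992601 0.16015606 0.11036267] [0.7096429  0.24513521 0.19983978]
```

Call:
{"fn": "apply_moves", "kwargs": {
  "plan": [
    [[0.006,0,0],[0,0,0]],
    [[0.02,-0.004,0],[0,0,0]],
    [[0.046,-0.014,0],[0,0,0]],
    [[0.08,-0.032,0],[0,0,0]],
    [[0.118,-0.06,0],[0,0,0]],
    [[0.155,-0.098,0],[0,0,0]],
    [[0.19,-0.14,0],[0,0,0]],
    [[0.216,-0.18,0],[0,0,0]],
    [[0.23,-0.206,0],[0,0,0]],
    [[0.236,-0.216,0],[0,0,0]]
  ]
}}

```text
clock: 19.52
eef_pos: [0.5185, 0.1572, 0.1624]
eef_rot: [180.0, 0.0, 171.1]
ft_force: [-0.6, 0.2, -1.7]
finger_gap: 0.0095
gripper_force: 59.7
```

Call:
{"fn": "apply_moves", "kwargs": {
  "plan": [
    [[0,-0.008,0],[0,0,0]],
    [[0,-0.026,0],[0,0,0]],
    [[0,-0.056,0],[0,0,0]],
    [[0,-0.098,0],[0,0,0]],
    [[0,-0.146,0],[0,0,0]],
    [[0,-0.194,0],[0,0,0]],
    [[0,-0.24,0],[0,0,0]],
    [[0,-0.278,0],[0,0,0]],
    [[0,-0.302,0],[0,0,0]],
    [[0,-0.312,0],[0,0,0]]
  ]
}}

```text
clock: 20.78
eef_pos: [0.5041, 0.0647, 0.1623]
eef_rot: [180.0, -0.0, 171.1]
ft_force: [0.3, 1.0, -2.4]
finger_gap: 0.0092
gripper_force: 59.7
```

Call:
{"fn": "apply_moves", "kwargs": {
  "plan": [
    [[0,-0.008,0],[0,0,0]],
    [[0,-0.026,0],[0,0,0]],
    [[0,-0.056,0],[0,0,0]],
    [[0,-0.098,0],[0,0,0]],
    [[0,-0.146,0],[0,0,0]],
    [[0,-0.194,0],[0,0,0]],
    [[0,-0.24,0],[0,0,0]],
    [[0,-0.278,0],[0,0,0]],
    [[0,-0.304,0],[0,0,0.006]],
    [[0,-0.315,0],[0,0,0.006]]
  ]
}}

```text
clock: 22.02
eef_pos: [0.4895, -0.0287, 0.1623]
eef_rot: [180.0, 0.0, 170.5]
ft_force: [-0.1, -0.0, -1.2]
finger_gap: 0.0093
gripper_force: 59.7
```

Call:
{"fn": "apply_moves", "kwargs": {
  "plan": [
    [[0,0,0],[0,0,0]],
    [[0,0,0],[0,0,0]],
    [[0,0,0],[0,0,0]],
    [[0,0,0],[0,0,0]]
  ]
}}

```text
clock: 22.52
eef_pos: [0.4895, -0.0281, 0.1623]
eef_rot: [-180.0, -0.0, 170.6]
ft_force: [-0.5, 0.6, -2.1]
finger_gap: 0.0093
gripper_force: 59.7
```

```bash
python3 - <<'E'
from h import *
st()
def ana(n):
    g=grab(n);pickle.dump(g,open(n+'9.pkl','wb'));W=cloud(g)
    b=(abs(W[...,0]-.5)<.1)&(abs(W[...,1]+.03)<.06)
    for z0,z1 in((.125,.144),(.146,.166)):
        m=b&(W[...,2]>z0)&(W[...,2]<z1);P=W[m];print(n,z0,len(P))
        if len(P)>5:print(P.mean(0).round(4),P.min(0).round(3),P.max(0).round(3),cv2.minAreaRect((P[:,:2]*1000).astype(np.float32)))
    return g,W
g,W=ana("scene");f,V=ana("top");ana("wrist")
# lid open check: height of points around hinge
for X in(W,V):
    m=(X[...,0]>.64)&(X[...,0]<.75)&(abs(X[...,1]-.2)<.05)&(X[...,2]>.1)&(X[...,2]<.16);P=X[m];print('lid',len(P),P.min(0).round(3) if len(P) else '',P.max(0).round(3) if len(P) else '')
E
```

```text
clock 22.525
eef_pos [ 0.4895 -0.0281  0.1623]
eef_rot [-1.799991e+02 -1.900000e-03  1.705661e+02]
joints [-8.723500e+00  1.909710e+01  1.072075e+02 -1.000000e-03  5.369730e+01
 -8.928890e+01]
ft_force [-0.5065  0.5998 -2.1275]
finger_gap 0.0093
gripper_force 59.6558
scene 0.125 398
[ 0.505  -0.0434  0.1405] [ 0.46  -0.068  0.134] [0.6   0.003 0.144] ((533.1429443359375, -37.61956024169922), (62.05794906616211, 139.36648559570312), 79.53304290771484)
scene 0.146 217
[ 0.5162 -0.0393  0.1558] [ 0.47  -0.067  0.146] [ 0.6   -0.019  0.166] ((534.8746337890625, -44.543373107910156), (25.715782165527344, 133.92730712890625), 78.09786987304688)
top 0.125 2
top 0.146 4
wrist 0.125 6560
[ 0.482  -0.0265  0.1379] [ 0.462 -0.062  0.133] [0.554 0.005 0.144] ((509.21337890625, -30.986595153808594), (60.455989837646484, 87.84123992919922), 80.81304931640625)
wrist 0.146 430
[ 0.4807 -0.0271  0.1575] [ 0.471 -0.045  0.146] [ 0.538 -0.015  0.166] ((503.3302001953125, -34.113433837890625), (21.333515167236328, 67.34175109863281), 71.98876953125)
lid 346 [0.675 0.15  0.1  ] [0.741 0.24  0.153]
lid 349 [0.681 0.157 0.101] [0.741 0.24  0.154]
```

```bash
python3 - <<'E'
from h import *
W=cloud(pickle.load(open('wrist9.pkl','rb')))
m=(abs(W[...,0]-.51)<.06)&(abs(W[...,1]+.03)<.045)&(W[...,2]>.13)&(W[...,2]<.145);P=W[m];c=np.linalg.lstsq(np.c_[P[:,:2],np.ones(len(P))],P[:,2],rcond=None)[0];print('slope',c)
W=cloud(pickle.load(open('scene9.pkl','rb')))
m=(abs(W[...,0]-.531)<.02)&(abs(W[...,1]+.035)<.02)&(W[...,2]>.146)&(W[...,2]<.17);P=W[m]
from scipy.optimize import least_squares
r=least_squares(lambda q:np.linalg.norm(P-q,axis=1)-.012,[.531,-.035,.15]);print('ball',len(P),r.x.round(4),abs(r.fun).max())
d=np.array([.985,-.17]);n=np.array([.17,.985]);v=r.x[:2]-[.6,-.047];print('lens frame',v@d,v@n,r.x[2]-.15)
E
```

```text
slope [7.70837345e-04 1.35211052e-04 1.37525848e-01]
ball 80 [ 0.5283 -0.0372  0.1526] 0.00822272994441009
lens frame -0.07233717749316153 -0.0025192766942479577 0.002550555304754093
```

Tray is level, the ball is centred about 72 mm in front of the lens, and the lid and lifter are in order. Handing in.

```bash
python3 -c "
from plant import ctrl
print(ctrl.hand_in())"
```

```text
the job is handed in; nothing more can be done
None
```

I handed the job in at about 22.5 s with every step carried out, but the hand-in returned no verdict. By my last measurements, the lid stands open at about 1.7 rad, the lifter lies flat on the worktop, and the gripper holds the tray level and still with the ball about 72 mm in front of the lens, within 3 mm of its axis.

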